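# Open the child-safe cleaner jug in the cellar

### The arm

A 6-joint arm with a two-finger parallel gripper is mounted at the origin on the work surface. World frame = base frame: x ahead of the robot, y to its left, z up, the work surface at z = 0. Lengths are in m, angles in rad, forces in N, time in s.
With the tool pointing down it reaches from about 0.3 to 0.875 m from the base axis. Payload 6.4 kg.
Tool frame: the origin (TCP) lies at the very end of the fingers, on their centre line; the grasp point (between the pads) lies 19 mm behind it; z points along the fingers, y is the line along which they close (so a half turn about z gives the same grasp; the last joint's range is limited). The gripper opens to 85 mm and grips with 20 to 120 N. Pads are 22 mm wide; open, the fingers measure 114 mm over their backs; the gripper's body (76 mm by 85 mm) begins 54 mm behind the grasp point. The pads swing forward as they close: fully open they stand 13 mm farther back than shut.
Start: joints at [1.006, 0.181, 1.607, -0, 1.354, -0.206], TCP at [0.202, 0.538, 0.231] pointing down, gripper open.
Joint ranges: [-2.99, 2.99], [-0.89, 2.07], [0.3, 2.58], [-1.14, 4.28], [0, 2.63], [-3.12, 3.12]. Speed limits (rad/s): [2.57, 2.57, 3.01, 3.14, 3.14, 3.14].

### API

Orientations are given as a unit quaternion [w, x, y, z].
In Python, from bench import ctrl, eyes, telemetry, job gives the robot as it stands (ctrl), with the cameras (eyes), the readings (telemetry) and the job (job).
- The arm moves only by the shell command python3 jog.py, which reads ROWS from standard input. ROWS is one flat JSON list of numbers that holds 1 to 10 rows one after another, with no inner brackets; each row has 7 numbers: dx, dy, dz in m, then a rotation vector rx, ry, rz in rad, then the opening from 0.0 (shut) to 1.0 (fully open); each row is the pose to reach, as a shift and turn from the pose commanded when the command began, along the tool's axes at that moment; what a row does not reach only later rows make up. A row lasts 1/8 s, in which the tool goes at most 0.0625 m and 0.188 rad, less where a joint would pass 70% of its speed; a pose out of reach is approached as far as the arm can. The fingers move at their own pace and stop on an object; the grip force is fixed at half the most. Time passes only in rows, so rows that do not move let the fingers close. It prints the time, the measured TCP pose, the force, the opening and the grip force at its end. Input that does not fit is refused with a message, and nothing moves.
- telemetry.get_obs(): the state, without advancing time (a new reading comes with each control period).
- eyes.camera(name): name is "scene" or "top" or "wrist"; returns the picture (480x640x3 uint8, blue, green, red); there is no depth.
- eyes.camera_params(name): a dict with "fovy" (degrees; the focal length in pixels is half the picture's height over the tangent of half this angle, whatever the lens; pixels are square), "cx", "cy" (the principal point, pixels), "view" (4x4, takes a point from world to camera coordinates). Camera axes: x right, y up, looking along -z (the intrinsics and any distortion apply to the point x, -y, -z); pixel columns grow to the right and rows downward; lengths in m; the calibration is good to about 2 mm. The wrist camera is an equidistant fisheye: a pixel r from the principal point sees the ray r / f radians off the axis. A picture is of the moment at which its call begins: read the wrist's pose just before it. camera_params takes no time and is no camera call; for the wrist camera it gives the pose at the moment of the call.
- job.hand_in(): hands the job in; it is judged then, once.
The state is a dict: "time_s": time; "q": joint angles; "dq": joint speeds; "joint_efforts": joint torques, N m; "eef_pos": TCP position; "eef_rot": TCP orientation; "wrist_force": force on the tool from outside, world axes, zero at the start; "torque": the same for the moment, N m; "opening": opening from 0.0 (shut) to 1.0 (fully open); "grasp_force": force on a finger pad.
Only numpy, scipy, OpenCV 4.12 (cv2) and the standard library are available. Lean on these libraries where they do the work, as an engineer would, in place of code of your own. Each camera call takes 0.05 s, during which the arm holds its last target. There are 200 camera calls.

### The job

Get the cleaner jug ready for pouring: take the blue dosing cup off its top and stand it, mouth down, on the green drip tray. Then press the jug's red safety cap down against its spring, twist it anticlockwise while it is pressed, and lift it straight off; finish while holding the cap level in the gripper, a few centimetres clear above the open neck. Leave the jam jar, the tin and the carton where they are.

Things in the scene. Friction and masses are not known exactly. Their poses are not given: they have to be found in the camera images.
- jug: White cleaner jug, 130 x 90 mm, 152 mm to its shoulder, in a wooden holder (160 x 120 mm, 36 mm high) screwed to the bench: it cannot move. Origin: on the bench under the neck's axis, z up. Its body reaches from x = -45 to +85 mm; the carrying handle lies at +x, at most 157 mm high.
- jug_mouth (a point): Centre of the jug's mouth, on the neck's top rim, 200 mm above the bench. The neck is 29 mm thick; two bayonet lugs on it reach 20 mm from the axis. Bayonet: press the cap 6 to 8 mm (under 4 mm does not clear the safety tab), keep it down and turn it anticlockwise seen from above by 60 to 100 degrees (best 75; under 50 the lugs still hold it; clockwise is barred), then lift straight up.
- cap: Red round safety cap, 53 mm diameter, 32 mm high, about 35 g, a white stripe along its x axis on top; at first under the dosing cup. Origin: centre of its open underside, z up. Locked, that is 182 mm above the bench (18 mm below the mouth), its x axis along the jug's. Grip its sides. A spring in the neck pushes it up with 7 N at rest, 11 to 12 N pressed 7 mm; it bottoms at 9 mm.
- cup: Blue dosing cup with white measuring marks round it, 62 mm outside diameter, 28 mm high, wall 2 mm, about 40 g, standing mouth down over the cap, its 4 mm floor resting on the cap's top, so that the lowest 8 mm of the cap show below it. Origin: centre of its mouth (the lower, open end), z up to its closed end.
- tray: Square green drip tray, 140 x 140 mm, fixed to the bench; its floor is 4 mm thick, its rim 4 mm wide and 9 mm high. Origin: centre of its underside, z up.
- seal (a joint): The spring-loaded grey seal stem in the neck, under the cap: 0 with the cap locked at rest, grows (m) as the cap is pressed down, to 0.009 at the bottom; -0.003 when the cap is off.
- jam_jar: Amber glass jam jar with a yellow lid, 66 mm diameter, 85 mm high, origin under its centre. To be left alone.
- tin: Food tin with an orange label, 72 mm diameter, 75 mm high, origin under its centre. To be left alone.
- carton: Cardboard carton 70 x 50 x 60 mm, origin under its centre. To be left alone.

How it is judged:
By the outcome, as a careful person would: the job done as asked, in the order asked, and still so for the second after the job is handed in, while the arm keeps its last pose, push and grip.
It also fails if it takes over 54 s, if anything falls off the work surface, if the arm or the gripper's body presses on something with over 40 N, if the wrist force passes 120 N, or if a joint passes its speed limit or range.

## Working session

There is one attempt and no reset: what is moved stays moved. The work goes in short steps, Python scripts to look and compute and a shell command to move; the robot and the scene stay as the last step left them, time stands still between calls to the robot, and variables do not carry over. Pictures are saved under pics/ and viewed, at most 12 in all, crops included, and the job is handed in when it is done.

```bash
ls; mkdir -p pics
python3 - <<'E'
from bench import ctrl, eyes, telemetry, job
import cv2,numpy as np
o=telemetry.get_obs();print(o)
for n in("scene","top"):
    im=eyes.camera(n);cv2.imwrite(f"pics/{n}0.png",im);p=eyes.camera_params(n);print(n,p)
E
```

```text
bench.py
jog.py
pics
{'time_s': 0.0, 'q': array([ 1.00569659e+00,  1.81560083e-01,  1.60801055e+00, -6.71805058e-06,
        1.35379006e+00, -2.06275414e-01]), 'dq': array([ 4.38272804e-05, -1.33028669e-03, -7.80958972e-04, -2.41799060e-04,
        7.12571164e-04,  4.58861105e-04]), 'joint_efforts': array([-1.69269151e-03, -4.44885170e+01, -3.51333547e+01, -4.19793132e-04,
        9.21999308e-03,  2.61777394e-06]), 'eef_pos': array([0.20159483, 0.53791188, 0.23037222]), 'eef_rot': array([-3.29525688e-04,  1.78450415e-01,  9.83948509e-01, -8.20311997e-04]), 'wrist_force': array([ 1.17129887,  0.75195998, -1.05239633]), 'torque': array([-0.00048834, -0.01751536,  0.00314944]), 'grasp_force': 0.0, 'opening': 1.0010912138760601}
scene {'fovy': 52.01910334090788, 'cx': 319.94984547558977, 'cy': 240.56886727537704, 'view': array([[-0.75455428,  0.65593126, -0.0200503 ,  0.39681044],
       [-0.40989439, -0.44722396,  0.79497001,  0.13183064],
       [ 0.51247871,  0.60806653,  0.6063173 , -1.38486093],
       [ 0.        ,  0.        ,  0.        ,  1.        ]])}
top {'fovy': 48.67023185332596, 'cx': 317.64573508455203, 'cy': 237.78712479929013, 'view': array([[-3.99032885e-02, -9.99203509e-01, -2.72396714e-04,
         3.69039106e-02],
       [ 9.76853199e-01, -3.90680609e-02,  2.10312895e-01,
        -5.74541516e-01],
       [-2.10156024e-01,  8.12608452e-03,  9.77634089e-01,
        -1.37582532e+00],
       [ 0.00000000e+00,  0.00000000e+00,  0.00000000e+00,
         1.00000000e+00]])}
```

View pics/scene0.png

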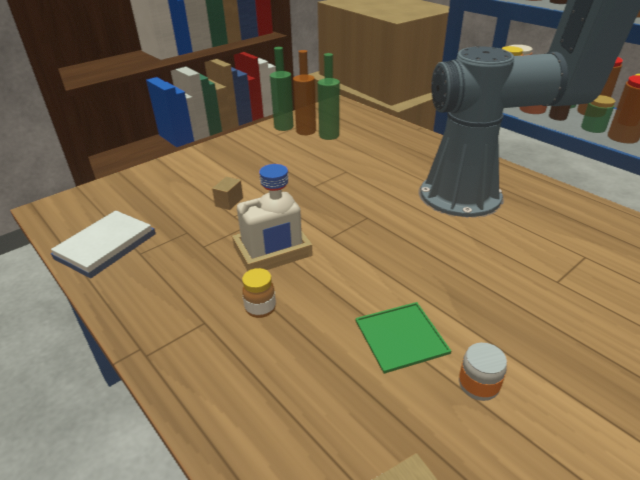

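View pics/top0.png

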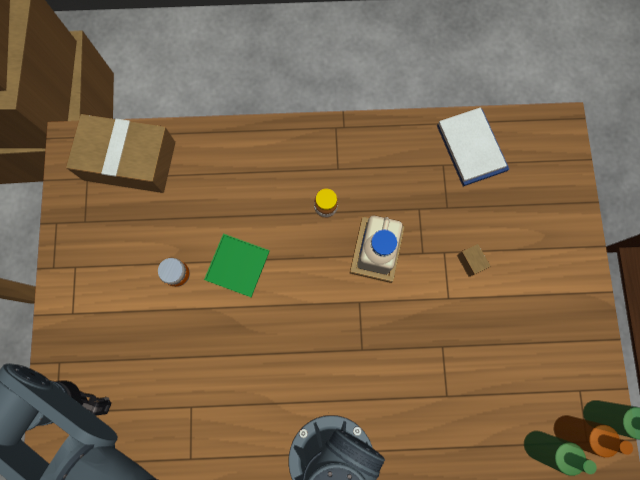

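The scene view shows the cup at (273,176) on the jug and the tray at (402,336). The top view shows the cup at (384,243), the tray at (237,265), and the jug handle pointing up-picture, away from the robot.

```bash
cat > lib.py <<'E'
import numpy as np,cv2
from scipy.spatial.transform import Rotation as R
from bench import ctrl, eyes, telemetry, job
def rays(p,uv,fish=False):
    uv=np.atleast_2d(uv).astype(float); f=240/np.tan(np.radians(p['fovy']/2))
    d=(uv-[p['cx'],p['cy']])/f
    if fish:
        th=np.linalg.norm(d,axis=1,keepdims=True)+1e-12
        c=np.c_[d/th*np.sin(th),np.cos(th)]
    else: c=np.c_[d,np.ones(len(d))]
    c=c*[1,-1,-1]; V=p['view']; r=c@V[:3,:3]; r/=np.linalg.norm(r,axis=1,keepdims=True)
    return -V[:3,:3].T@V[:3,3],r
def plane(p,uv,z,fish=False):
    o,r=rays(p,uv,fish); return o+r*((z-o[2])/r[:,2])[:,None]
def tri(obs): # list of (o,r): nearest point, and the miss distances
    A=[np.eye(3)-np.outer(r,r) for o,r in obs]
    x=np.linalg.solve(sum(A),sum(a@o for a,(o,r) in zip(A,obs)))
    return x,[np.linalg.norm(a@(x-o)) for a,(o,r) in zip(A,obs)]
def blob(im,lo,hi,near=None):
    m=cv2.inRange(cv2.cvtColor(im,cv2.COLOR_BGR2HSV),np.array(lo),np.array(hi))
    m=cv2.morphologyEx(m,cv2.MORPH_CLOSE,np.ones((5,5)))
    cs,_=cv2.findContours(m,cv2.RETR_EXTERNAL,cv2.CHAIN_APPROX_NONE)
    if near is not None: cs=[c for c in cs if cv2.contourArea(c)>20 and abs(cv2.pointPolygonTest(c,near,True))<80 ]
    return max(cs,key=cv2.contourArea)
def cen(c):
    M=cv2.moments(c); return M['m10']/M['m00'],M['m01']/M['m00']
BLUE=((105,120,60),(125,255,255)); GREEN=((50,100,50),(75,255,255)); RED=((0,150,80),(8,255,255)); YEL=((22,180,120),(32,255,255))
E
python3 - <<'E'
from lib import *
P={n:eyes.camera_params(n) for n in("scene","top")}; I={n:cv2.imread(f"pics/{n}0.png") for n in P}
np.set_printoptions(precision=4,suppress=True)
near=dict(scene=(273,176),top=(384,243)); nt=dict(scene=(402,336),top=(237,265))
ob=[];T={}
for n in P:
    c=blob(I[n],*BLUE,near[n]); print(n,'cup',cen(c),cv2.contourArea(c),cv2.boundingRect(c))
    ob.append(tuple(a if a.ndim==1 else a[0] for a in rays(P[n],cen(c))))
    t=blob(I[n],*GREEN,nt[n]); b=cv2.boxPoints(cv2.minAreaRect(t)) if n=='top' else cv2.approxPolyDP(cv2.convexHull(t),8,True)[:,0]
    T[n]=b; w=plane(P[n],b,0.009); print('tray corners',w[:,:2].ravel(),'centre',w.mean(0),np.linalg.norm(np.diff(w,axis=0),axis=1))
print('cup',tri(ob))
for n in P: print('cup at .204',n,plane(P[n],cen(blob(I[n],*BLUE,near[n])),.204))
print('tray tri',tri([tuple(a if a.ndim==1 else a[0] for a in rays(P[n],cen(T[n].reshape(-1,1,2).astype(np.float32)))) for n in P]))
hold=plane(P['top'],[(367,217),(404,222),(391,281),(351,275)],.036);print('holder',hold)
# obstacles
print('tin',plane(P['top'],(171,271),.075),'jar',plane(P['top'],(326,199),.085))
print(R.from_quat(telemetry.get_obs()['eef_rot'],scalar_first=True).as_matrix())
print('wristcam',eyes.camera_params('wrist'))
E
```

```text
scene cup (273.0173441734417, 171.68617886178862) 307.5 (260, 164, 27, 17)
tray corners [0.4337 0.2021 0.4874 0.3303 0.6137 0.2791 0.5593 0.1506] centre [0.5235 0.2405 0.009 ] [0.139  0.1364 0.1395]
top cup (383.8537378114843, 242.06103286384973) 461.5 (372, 230, 25, 26)
tray corners [0.4819 0.3322 0.6139 0.2817 0.5568 0.1505 0.4267 0.2031] centre [0.5198 0.2419 0.009 ] [0.1414 0.1431 0.1403]
cup (array([ 0.5274, -0.1451,  0.2131]), [np.float64(0.0018598549038847468), np.float64(0.0018598549038847199)])
cup at .204 scene [[ 0.5191 -0.1606  0.204 ]]
cup at .204 top [[ 0.5278 -0.1451  0.204 ]]
tray tri (array([0.5211, 0.2419, 0.002 ]), [np.float64(0.001313512597229041), np.float64(0.0013135125972290693)])
holder [[ 0.6345 -0.1257  0.036 ]
 [ 0.6161 -0.2274  0.036 ]
 [ 0.4534 -0.18    0.036 ]
 [ 0.4741 -0.0726  0.036 ]]
tin [[0.4983 0.4053 0.075 ]] jar [[ 0.6767 -0.0127  0.085 ]]
[[-0.9363  0.3512 -0.0008]
 [ 0.3512  0.9363 -0.0013]
 [ 0.0003 -0.0015 -1.    ]]
wristcam {'fovy': 65.70646984690485, 'cx': 324.57718870823595, 'cy': 240.84507923928723, 'view': array([[ 0.3515,  0.9362, -0.0005, -0.5742],
       [-0.8995,  0.3375, -0.2774,  0.0368],
       [-0.2595,  0.098 ,  0.9608, -0.3792],
       [ 0.    ,  0.    ,  0.    ,  1.    ]])}
```

Cup and tray both triangulate sensibly: cup top at about 0.213 m, tray at 0.002 m. Next I move above the jug, leaving some stand-off for wrist views.

```bash
echo '[-0.5,-0.45,-0.1,0,0,1.8,1,-0.5,-0.45,-0.1,0,0,1.8,1,-0.5,-0.45,-0.1,0,0,1.8,1,-0.5,-0.45,-0.1,0,0,1.8,1,-0.5,-0.45,-0.1,0,0,1.8,1,-0.5,-0.45,-0.1,0,0,1.8,1,-0.5,-0.45,-0.1,0,0,1.8,1,-0.5,-0.45,-0.1,0,0,1.8,1,-0.5,-0.45,-0.1,0,0,1.8,1,-0.5,-0.45,-0.1,0,0,1.8,1]' | python3 jog.py
cat > look.py <<'E'
from lib import *
import sys
np.set_printoptions(precision=4,suppress=True)
n=sys.argv[1]; p=eyes.camera_params('wrist'); im=eyes.camera('wrist')
cv2.imwrite(f'pics/{n}.png',im); np.savez(f'pics/{n}.npz',view=p['view'],**{k:p[k] for k in('fovy','cx','cy')})
o=telemetry.get_obs(); print('tcp',o['eef_pos'],'q',o['q'],'F',o['wrist_force'],'M',o['torque'],'open',o['opening'],o['grasp_force'])
print(R.from_quat(o['eef_rot'],scalar_first=True).as_matrix().round(4)); print('cam',-p['view'][:3,:3].T@p['view'][:3,3])
E
python3 look.py w1
```

```text
time_s: 1.35
eef_pos: [0.4873, -0.0121, 0.3233]
eef_rot: [-0.0, 0.883, 0.47, 0.0]
wrist_force: [-0.2, 0.8, 0.2]
opening: 1.0
grasp_force: 0.0
tcp [ 0.4904 -0.0187  0.3242] q [-0.2779 -0.08    1.6929 -0.0038  1.5247  0.3236] F [ 0.0081 -6.6038  1.4888] M [-0.2156  0.0315 -0.0025] open 1.0032042948087592 0.0
[[ 0.5658  0.8246  0.0028]
 [ 0.8246 -0.5657 -0.0047]
 [-0.0023  0.005  -1.    ]]
cam [0.5277 0.0457 0.4671]
```

View pics/w1.png

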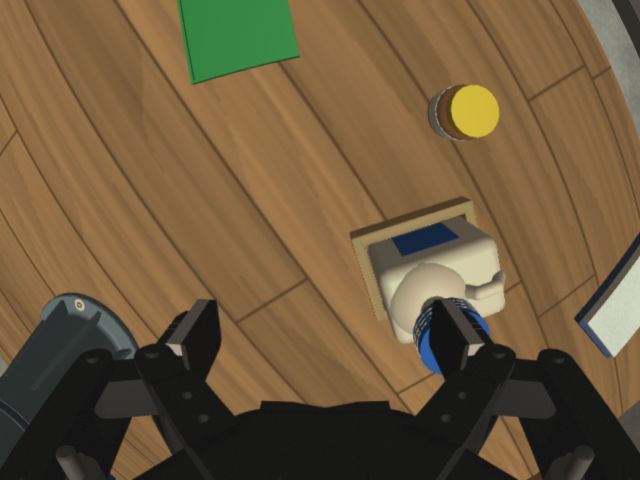

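The picture was taken while the arm was still settling, and the right finger partly hides the cup, at about (450,335). I'll move so that the cup sits clear ahead of the fingers and take two settled views.

```bash
echo '[-0.16,0.1,0,0,0,0,1,-0.16,0.1,0,0,0,0,1,-0.16,0.1,0,0,0,0,1,-0.16,0.1,0,0,0,0,1,-0.16,0.1,0,0,0,0,1,-0.16,0.1,0,0,0,0,1]' | python3 jog.py; python3 look.py w2
echo '[0,-0.1,0,0,0,0,1,0,-0.1,0,0,0,0,1,0,-0.1,0,0,0,0,1,0,-0.1,0,0,0,0,1]' | python3 jog.py; python3 look.py w3
python3 -c "
import cv2,numpy as np
cv2.imwrite('pics/w23.png',cv2.resize(np.vstack([cv2.imread(f'pics/{n}.png')[:300] for n in('w2','w3')]),(640,600)))"
```

```text
time_s: 2.15
eef_pos: [0.4815, -0.1973, 0.3231]
eef_rot: [-0.0, 0.881, 0.473, 0.0]
wrist_force: [0.2, -0.5, 0.0]
opening: 0.998
grasp_force: 0.0
tcp [ 0.4816 -0.1973  0.3233] q [-0.6172 -0.0069  1.6244  0.0001  1.5241 -0.0314] F [-0.6964  0.7326 -0.3212] M [-0.0277 -0.0411 -0.041 ] open 1.0017102700837226 0.0
[[ 0.5529  0.8333  0.0001]
 [ 0.8333 -0.5529  0.0001]
 [ 0.0001  0.     -1.    ]]
cam [ 0.5214 -0.1392  0.4669]
time_s: 2.7
eef_pos: [0.3988, -0.1429, 0.3238]
eef_rot: [0.001, 0.881, 0.473, 0.0]
wrist_force: [-0.0, -0.3, 0.2]
opening: 0.997
grasp_force: 0.0
tcp [ 0.3989 -0.1432  0.3236] q [-0.6264 -0.2441  1.8356  0.      1.5489 -0.0394] F [-0.9201  0.0509  0.0794] M [0.041  0.0054 0.0072] open 0.9969406757512539 0.0
[[ 0.5538  0.8326  0.001 ]
 [ 0.8326 -0.5538 -0.0007]
 [-0.      0.0012 -1.    ]]
cam [ 0.4385 -0.0847  0.4675]
```

View pics/w23.png

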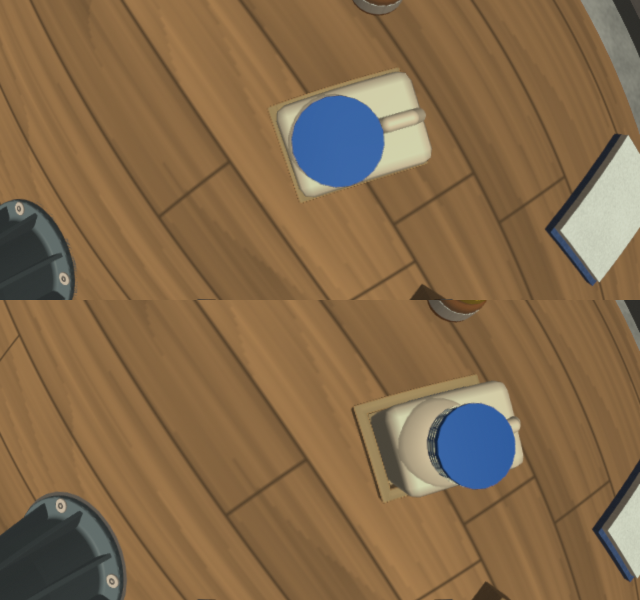

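The cup's top is fully visible in both views: about (338,141) in w2 and (476,145) in w3. The handle points right. Next step is triangulating the cup.

Run:
```python
from lib import *
np.set_printoptions(precision=4,suppress=True)
TOP=((105,150,130),(120,255,255))
ob=[];C=[]
for n,near in(('w2',(338,141)),('w3',(476,145))):
    p=dict(np.load(f'pics/{n}.npz')); im=cv2.imread(f'pics/{n}.png')
    c=blob(im,*TOP,near); h=cv2.convexHull(c); e=cv2.fitEllipse(c); print(n,e)
    o,r=rays(p,e[0],True); ob.append((o,r[0])); C.append((p,c))
x,m=tri(ob); print('cup top',x,m)
for p,c in C:
    w=plane(p,c[:,0],x[2],True)[:,:2].astype(np.float32); print(cv2.minEnclosingCircle(w))
```

```text
w2 ((337.46356201171875, 140.76292419433594), (88.58399200439453, 89.46650695800781), 96.31342315673828)
w3 ((475.66436767578125, 145.62435913085938), (75.38497161865234, 83.81352233886719), 173.6681671142578)
cup top [ 0.5268 -0.1463  0.2149] [np.float64(7.697019870347594e-05), np.float64(7.697019870351507e-05)]
((0.5269879102706909, -0.1465509533882141), 0.03092268295586109)
((0.5278114080429077, -0.14723250269889832), 0.030885392799973488)
```

```bash
echo '[0.068,0.109,0,0,0,0,1,0.068,0.109,0,0,0,0,1,0.068,0.109,0,0,0,0,1,0.068,0.109,0.05,0,0,0,1,0.068,0.109,0.08,0,0,0,1,0.068,0.109,0.08,0,0,0,1,0.068,0.109,0.08,0,0,0,1]' | python3 jog.py; python3 look.py w4
python3 - <<'E'
from lib import *
import cv2
cv2.imwrite('pics/s4.png',cv2.resize(eyes.camera('scene')[100:280,160:400],None,fx=3,fy=3,interpolation=cv2.INTER_CUBIC))
E
```

```text
time_s: 3.62
eef_pos: [0.5273, -0.1477, 0.2449]
eef_rot: [0.001, 0.882, 0.472, 0.001]
wrist_force: [0.0, -0.0, 0.4]
opening: 0.999
grasp_force: 0.0
tcp [ 0.5276 -0.1478  0.2453] q [-0.4899  0.1059  1.6627 -0.0001  1.3697  0.0982] F [-0.9133 -0.1181  0.047 ] M [ 0.013   0.0035 -0.0314] open 1.0016853387771338 0.0
[[ 0.5548  0.832   0.003 ]
 [ 0.832  -0.5548 -0.0016]
 [ 0.0003  0.0034 -1.    ]]
cam [ 0.567  -0.0895  0.3886]
```

View pics/w4.png

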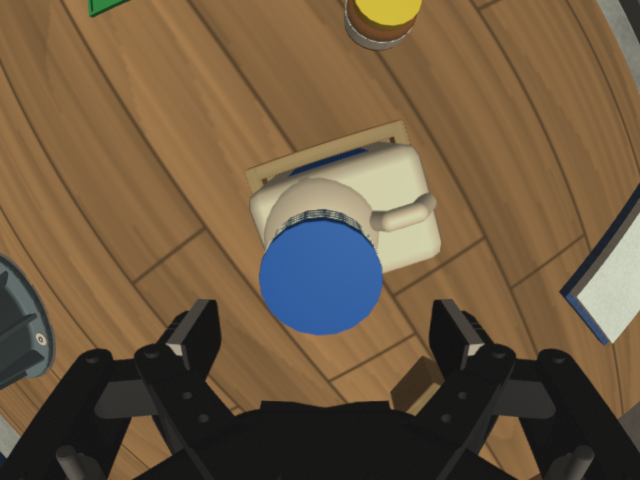

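The cup sits at (321,275), between the finger pads (219 to 431), so it's centred. Descend and close.

```bash
echo '[0.001,-0.001,0.04,0,0,0,1,0.001,-0.001,0.059,0,0,0,1,0.001,-0.001,0.059,0,0,0,1,0.001,-0.001,0.059,0,0,0,1,0.001,-0.001,0.059,0,0,0,0.4,0.001,-0.001,0.059,0,0,0,0.4,0.001,-0.001,0.059,0,0,0,0.4,0.001,-0.001,0.059,0,0,0,0.4,0.001,-0.001,0.059,0,0,0,0.4,0.001,-0.001,0.059,0,0,0,0.4]' | python3 jog.py; python3 look.py w5
python3 - <<'E'
from lib import *
a=cv2.imread('pics/w5.png')
b=cv2.resize(eyes.camera('scene')[140:240,200:360],None,fx=4,fy=4,interpolation=cv2.INTER_CUBIC)
cv2.imwrite('pics/x5.png',np.vstack([a[160:360],b])[:600])
E
```

```text
time_s: 4.97
eef_pos: [0.5271, -0.1462, 0.1859]
eef_rot: [0.001, 0.882, 0.472, 0.001]
wrist_force: [-1.4, 1.0, 5.8]
opening: 0.708
grasp_force: 63.1
tcp [ 0.5271 -0.1462  0.1859] q [-0.4876  0.1624  1.7242 -0.0001  1.2525  0.1004] F [-1.6183  1.151   5.6284] M [0.0811 0.1882 0.0122] open 0.7027877767374384 63.05349587230012
[[ 0.5547  0.8321  0.0022]
 [ 0.8321 -0.5547 -0.0012]
 [ 0.0002  0.0025 -1.    ]]
cam [ 0.5668 -0.088   0.3296]
```

View pics/x5.png

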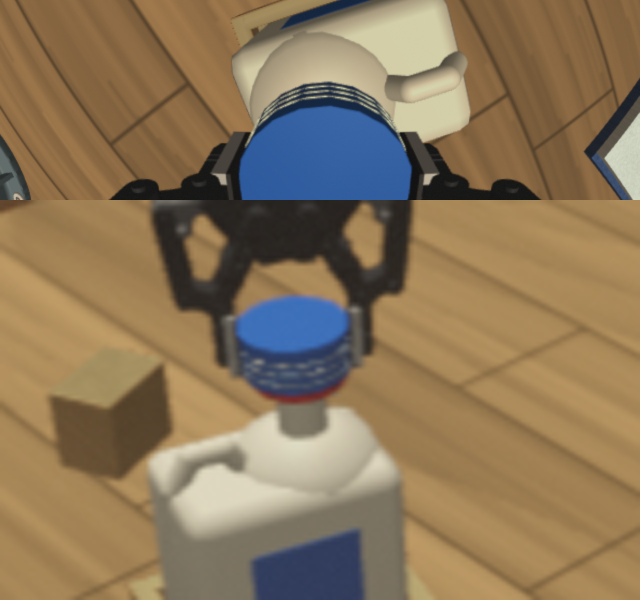

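The grip is good: pads square on the cup's sides, the red cap rim visible just below, and 63 N on the pads. Now lift and carry to the tray.

```bash
echo '[0,0,-0.03,0,0,0,0.4,0,0,-0.06,0,0,0,0.4,0.06,-0.04,-0.06,0,0,0,0.4,0.319,-0.22,-0.06,0,0,0,0.4,0.319,-0.22,-0.06,0,0,0,0.4,0.319,-0.22,-0.06,0,0,0,0.4,0.319,-0.22,-0.06,0,0,0,0.4,0.319,-0.22,-0.06,0,0,0,0.4,0.319,-0.22,-0.06,0,0,0,0.4,0.319,-0.22,-0.06,0,0,0,0.4]' | python3 jog.py; echo '[0,0,0.06,0,0,0,0.4,0,0,0.12,0,0,0,0.4,0,0,0.15,0,0,0,0.4,0,0,0.15,0,0,0,0.4,0,0,0.15,0,0,0,0.4]' | python3 jog.py; python3 look.py w6;  python3 - <<'E'
from lib import *
a=cv2.imread('pics/w6.png')
b=cv2.resize(eyes.camera('scene')[220:400,300:500],None,fx=3,fy=3,interpolation=cv2.INTER_CUBIC)
cv2.imwrite('pics/x6.png',np.hstack([cv2.resize(a[:360],(400,225)),b[:225,:400]]) if 0 else np.vstack([cv2.resize(a[:400],(400,250)),b[100:450,50:450]]))
E
```

```text
time_s: 6.32
eef_pos: [0.52, 0.2421, 0.2441]
eef_rot: [0.0, 0.881, 0.473, -0.0]
wrist_force: [-0.4, -1.1, -1.1]
opening: 0.701
grasp_force: 65.6
time_s: 6.95
eef_pos: [0.5218, 0.2408, 0.0959]
eef_rot: [0.0, 0.882, 0.471, 0.001]
wrist_force: [-0.2, -0.1, 0.5]
opening: 0.701
grasp_force: 65.6
tcp [0.5221 0.2412 0.0965] q [ 0.2265  0.3344  1.7129 -0.0002  1.0907  0.8158] F [-0.0581  0.2102  0.102 ] M [-0.0042 -0.0601 -0.0041] open 0.7041213635490879 65.61022905400023
[[ 0.5556  0.8314  0.0036]
 [ 0.8314 -0.5556  0.0007]
 [ 0.0025  0.0026 -1.    ]]
cam [0.5615 0.2988 0.2398]
```

View pics/x6.png

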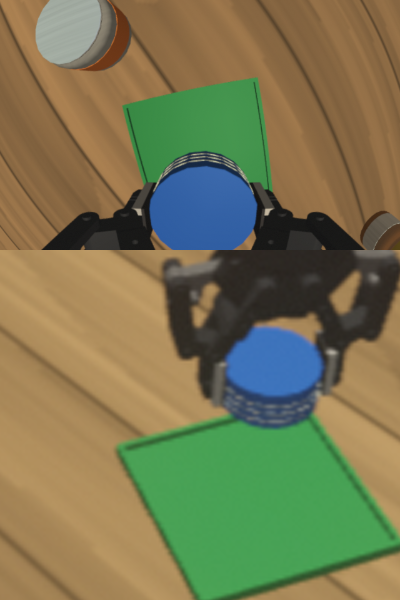

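The cup hangs level over the tray's centre, at about (205,210) in the wrist crop. Lower to just above the floor, then feel for contact.

```bash
echo '[0,0,0.05,0,0,0,0.4,0,0,0.08,0,0,0,0.4,0,0,0.09,0,0,0,0.4,0,0,0.09,0,0,0,0.4,0,0,0.09,0,0,0,0.4]' | python3 jog.py; for i in 1 2; do echo '[0,0,0.002,0,0,0,0.4,0,0,0.002,0,0,0,0.4,0,0,0.002,0,0,0,0.4]' | python3 jog.py; done
```

```text
time_s: 7.68
eef_pos: [0.5218, 0.2421, 0.0061]
eef_rot: [0.0, 0.882, 0.472, 0.002]
wrist_force: [0.3, -0.2, -1.3]
opening: 0.704
grasp_force: 65.7
time_s: 8.05
eef_pos: [0.5203, 0.2417, 0.0024]
eef_rot: [0.0, 0.882, 0.472, 0.0]
wrist_force: [0.3, -0.7, -0.7]
opening: 0.702
grasp_force: 65.7
time_s: 8.43
eef_pos: [0.5202, 0.2417, 0.0001]
eef_rot: [0.0, 0.882, 0.472, -0.0]
wrist_force: [0.3, -0.5, -0.3]
opening: 0.701
grasp_force: 65.7
```

```bash
for i in 1 2 3; do echo '[0,0,0.0015,0,0,0,0.4,0,0,0.0015,0,0,0,0.4,0,0,0.0015,0,0,0,0.4]' | python3 jog.py | grep -E 'eef_pos|wrist'; done
```

```text
eef_pos: [0.5202, 0.2417, -0.0]
wrist_force: [-6.5, -1.4, 13.0]
eef_pos: [0.5203, 0.2416, -0.0001]
wrist_force: [-11.4, -3.6, 25.4]
eef_pos: [0.5203, 0.2417, -0.0002]
wrist_force: [-17.0, -5.3, 39.3]
```

Contact came at TCP z of about 0. Back off the preload, then open.

```bash
echo '[0,0,-0.004,0,0,0,0.4,0,0,-0.004,0,0,0,0.4,0,0,-0.004,0,0,0,0.4]' | python3 jog.py | grep -E 'eef_pos|wrist';  echo '[0,0,0,0,0,0,0.8,0,0,0,0,0,0,0.85,0,0,0,0,0,0,1,0,0,0,0,0,0,1,0,0,-0.02,0,0,0,1,0,0,-0.08,0,0,0,1,0,0,-0.14,0,0,0,1,0,0,-0.2,0,0,0,1,0,0,-0.24,0,0,0,1,0,0,-0.24,0,0,0,1]' | python3 jog.py; python3 look.py w7
```

```text
eef_pos: [0.5205, 0.2418, 0.0001]
wrist_force: [-2.4, -0.7, 8.4]
time_s: 11.18
eef_pos: [0.5226, 0.2423, 0.246]
eef_rot: [0.001, 0.882, 0.472, 0.005]
wrist_force: [-0.9, 0.6, -0.6]
opening: 1.004
grasp_force: 0.0
tcp [0.5212 0.2419 0.243 ] q [ 0.2281  0.1663  1.5996 -0.      1.3702  0.816 ] F [ 0.0633  0.001  -0.632 ] M [ 0.0271  0.0264 -0.0726] open 0.9999755181472412 0.0
[[ 0.5546  0.8321  0.0053]
 [ 0.8321 -0.5546  0.0012]
 [ 0.0039  0.0037 -1.    ]]
cam [0.5612 0.3001 0.3903]
```

View pics/w7.png

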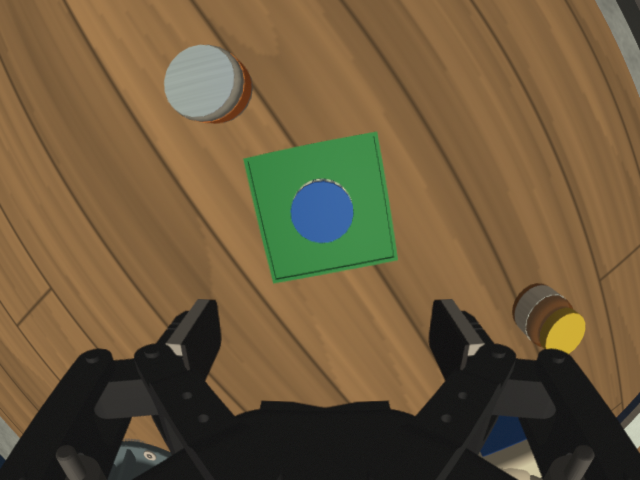

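The cup stands mouth down at the middle of the tray, at (322,211). Return and measure the cap from two places.

```bash
echo '[-0.388,0.112,-0.08,0,0,0,1,-0.388,0.112,-0.08,0,0,0,1,-0.388,0.112,-0.08,0,0,0,1,-0.388,0.112,-0.08,0,0,0,1,-0.388,0.112,-0.08,0,0,0,1,-0.388,0.112,-0.08,0,0,0,1,-0.388,0.112,-0.08,0,0,0,1,-0.388,0.112,-0.08,0,0,0,1,-0.388,0.112,-0.08,0,0,0,1]' | python3 jog.py; python3 look.py w8;  echo '[0,0.1,0,0,0,0,1,0,0.1,0,0,0,0,1,0,0.1,0,0,0,0,1,0,0.1,0,0,0,0,1]' | python3 jog.py; python3 look.py w9
cat > cap.py <<'E'
from lib import *
np.set_printoptions(precision=4,suppress=True)
ob=[];C=[]
for n in('w8','w9'):
    p=dict(np.load(f'pics/{n}.npz')); im=cv2.imread(f'pics/{n}.png')[:300]
    hsv=cv2.cvtColor(im,cv2.COLOR_BGR2HSV); c0=blob(im,*RED); print(n,cen(c0),cv2.boundingRect(c0),hsv[int(cen(c0)[1])+9,int(cen(c0)[0])+9],hsv[int(cen(c0)[1]),int(cen(c0)[0])])
    e=cv2.fitEllipse(cv2.convexHull(c0)); print(e); o,r=rays(p,e[0],True); ob.append((o,r[0])); C.append((p,c0))
x,m=tri(ob); print('cap',x,m)
for p,c in C: print(cv2.minEnclosingCircle(plane(p,c[:,0],.214,True)[:,:2].astype(np.float32)))
E
python3 cap.py; python3 -c "
import cv2,numpy as np
cv2.imwrite('pics/w89.png',cv2.resize(np.vstack([cv2.imread(f'pics/{n}.png')[:300] for n in('w8','w9')]),(640,600)))"
```

```text
time_s: 12.35
eef_pos: [0.3978, -0.1426, 0.3187]
eef_rot: [-0.001, 0.882, 0.472, -0.0]
wrist_force: [0.5, -0.0, -0.3]
opening: 0.995
grasp_force: 0.0
tcp [ 0.398  -0.1423  0.3188] q [-0.6261 -0.2425  1.8437  0.0003  1.5423 -0.0388] F [-0.3033 -0.6464 -0.0452] M [0.0194 0.0339 0.0519] open 0.9986186860896018 0.0
[[ 0.5541  0.8325 -0.0013]
 [ 0.8325 -0.5541  0.0014]
 [ 0.0004 -0.0018 -1.    ]]
cam [ 0.438  -0.0848  0.4625]
time_s: 12.9
eef_pos: [0.4811, -0.1972, 0.3189]
eef_rot: [-0.001, 0.881, 0.473, -0.0]
wrist_force: [0.0, 0.4, 0.3]
opening: 1.002
grasp_force: 0.0
tcp [ 0.481  -0.1973  0.3193] q [-0.6179 -0.0053  1.6306  0.      1.5175 -0.0315] F [0.4282 0.5305 0.0865] M [-0.0204 -0.0145 -0.048 ] open 0.9946853734995632 0.0
[[ 0.5534  0.8329 -0.001 ]
 [ 0.8329 -0.5534  0.0008]
 [ 0.0001 -0.0013 -1.    ]]
cam [ 0.5213 -0.1393  0.4627]
w8 (476.7923552843461, 145.13357064157978) (442, 108, 70, 76) [  1 205 205] [ 27  51 209]
((475.61981201171875, 144.91815185546875), (70.3909683227539, 76.23931121826172), 162.54983520507812)
w9 (338.1804768523468, 140.52582059232333) (299, 101, 79, 79) [  2 197 203] [ 32  48 209]
((338.1073913574219, 140.45480346679688), (78.5734634399414, 78.88555908203125), 94.7745361328125)
cap [ 0.5268 -0.1463  0.2063] [np.float64(5.6558402517814215e-05), np.float64(5.655840251779511e-05)]
((0.5247381329536438, -0.14432252943515778), 0.0287784431129694)
((0.5268487930297852, -0.1460496485233307), 0.026571957394480705)
```

View pics/w89.png

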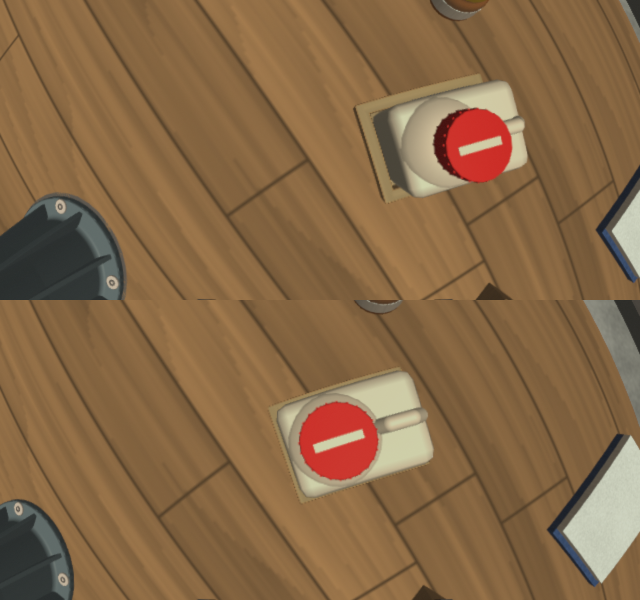

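The cap shows with its stripe, circle centred at (338,140) in w9, radius 26.6 mm at z = 0.214. It's where the cup was. I'll cross-check height with the stripe and move above it.

```bash
python3 - <<'E'
from lib import *
ob=[];S=[]
for n,(u,v) in(('w8',(480,145)),('w9',(338,140))):
    p=dict(np.load(f'pics/{n}.npz')); im=cv2.imread(f'pics/{n}.png')[v-30:v+30,u-28:u+28]
    h=cv2.cvtColor(im,cv2.COLOR_BGR2HSV); m=cv2.inRange(h,(15,0,180),(60,110,255))
    k,l,st,ce=cv2.connectedComponentsWithStats(m); i=l[30,28] or 1+np.argmax(st[1:,4]); c=ce[i]+[u-28,v-30]; print(n,c,st[i])
    o,r=rays(p,c,True); ob.append((o,r[0]))
print(tri(ob))
E
echo '[0.068,0.01,0,0,0,0,1,0.068,0.01,0.04,0,0,0,1,0.068,0.01,0.07,0,0,0,1,0.068,0.01,0.07,0,0,0,1,0.068,0.01,0.07,0,0,0,1]' | python3 jog.py
```

```text
w8 [479.74018127 145.49546828] [  7  22  43  18 331]
w9 [338.23150358 140.71360382] [  3  20  51  22 419]
(array([ 0.52662945, -0.14625314,  0.21444289]), [np.float64(7.687504519194495e-05), np.float64(7.687504519191522e-05)])
time_s: 13.58
eef_pos: [0.5277, -0.1478, 0.2514]
eef_rot: [0.001, 0.882, 0.472, 0.001]
wrist_force: [0.2, 0.2, 0.2]
opening: 1.001
grasp_force: 0.0
```

The cap top is at (0.5267, −0.1463, 0.2144), as expected. Descend and grip.

```bash
echo '[0.001,-0.001,0.05,0,0,0,1,0.001,-0.001,0.07,0,0,0,1,0.001,-0.001,0.075,0,0,0,1,0.001,-0.001,0.075,0,0,0,1]' | python3 jog.py; echo '[0,0,0,0,0,0,0.5,0,0,0,0,0,0,0.3,0,0,0,0,0,0,0.3,0,0,0,0,0,0,0.3,0,0,0,0,0,0,0.3,0,0,0,0,0,0,0.3,0,0,0,0,0,0,0.3]' | python3 jog.py; python3 look.py w10;  python3 - <<'E'
from lib import *
a=cv2.imread('pics/w10.png')
b=cv2.resize(eyes.camera('scene')[140:240,200:360],None,fx=4,fy=4,interpolation=cv2.INTER_CUBIC)
cv2.imwrite('pics/x10.png',np.vstack([a[200:400],b]))
E
```

```text
time_s: 14.08
eef_pos: [0.528, -0.147, 0.1764]
eef_rot: [0.001, 0.882, 0.472, 0.001]
wrist_force: [-0.4, 0.2, -0.2]
opening: 1.0
grasp_force: 0.0
time_s: 14.95
eef_pos: [0.5272, -0.1463, 0.176]
eef_rot: [0.0, 0.882, 0.472, 0.0]
wrist_force: [-4.6, 2.3, 6.5]
opening: 0.616
grasp_force: 61.4
tcp [ 0.5272 -0.1463  0.1759] q [-0.4876  0.1754  1.7307 -0.0001  1.2351  0.1002] F [-3.3788  1.8573  6.4537] M [0.3156 0.5519 0.0201] open 0.6119296944833718 61.420807242393494
[[ 0.5545  0.8322  0.0003]
 [ 0.8322 -0.5545 -0.0002]
 [-0.      0.0003 -1.    ]]
cam [ 0.5672 -0.0882  0.3197]
```

View pics/x10.png

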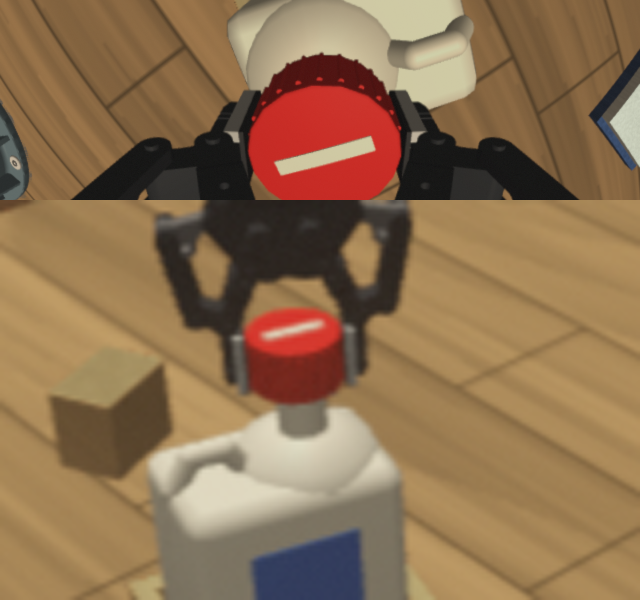

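Good grip: the pads hold the cap's sides squarely and the stripe is still along the jug. Press 7 mm.

```bash
echo '[0,0,0.004,0,0,0,0.3,0,0,0.007,0,0,0,0.3,0,0,0.007,0,0,0,0.3,0,0,0.007,0,0,0,0.3]' | python3 jog.py; python3 look.py w11
```

```text
time_s: 15.55
eef_pos: [0.5273, -0.1463, 0.1695]
eef_rot: [0.0, 0.882, 0.472, 0.0]
wrist_force: [-5.0, 2.5, 9.5]
opening: 0.613
grasp_force: 61.9
tcp [ 0.5273 -0.1463  0.1695] q [-0.4876  0.1829  1.736  -0.0001  1.222   0.1002] F [-5.7648  2.123   8.7093] M [0.4991 0.7893 0.0423] open 0.6151375657342847 61.8913659453392
[[ 0.5545  0.8322  0.0005]
 [ 0.8322 -0.5545 -0.0004]
 [-0.      0.0007 -1.    ]]
cam [ 0.5672 -0.0882  0.3133]
```

```bash
echo '[0,-0.0007,0.0005,0,0,0,0.3,0,-0.0007,0.0005,0,0,0,0.3,0,-0.0007,0.0005,0,0,0,0.3]' | python3 jog.py; python3 look.py w12 | head -1
python3 - <<'E'
from lib import *
for n in('w10','w11','w12'):
    im=cv2.imread(f'pics/{n}.png')[250:420,230:430]; h=cv2.cvtColor(im,cv2.COLOR_BGR2HSV)
    m=cv2.inRange(h,(15,0,180),(60,110,255)); k,l,st,ce=cv2.connectedComponentsWithStats(m)
    j=l[105,95]; print(n,ce[j],st[j])
    c=blob(im,(0,190,150),(8,255,255)); print(cv2.fitEllipse(c))
E
```

```text
time_s: 15.98
eef_pos: [0.5273, -0.1463, 0.1695]
eef_rot: [0.001, 0.882, 0.472, 0.001]
wrist_force: [-3.8, 2.6, 11.0]
opening: 0.614
grasp_force: 61.9
tcp [ 0.5273 -0.1463  0.1695] q [-0.4875  0.1818  1.7373 -0.0001  1.2201  0.1003] F [-3.9985  1.2435 10.3022] M [ 0.2791  0.6415 -0.0557] open 0.6124193575131195 61.89554750919342
w10 [ 95.51214286 105.67785714] [  45   86  100   38 1400]
((94.38736724853516, 95.41592407226562), (122.35626983642578, 153.73875427246094), 90.64311218261719)
w11 [ 95.56312769 105.74175036] [  45   86  100   38 1394]
((94.25967407226562, 95.18119812011719), (122.95146942138672, 153.42637634277344), 91.27422332763672)
w12 [ 95.47769784 105.80359712] [  45   86  100   38 1390]
((94.2748031616211, 95.18158721923828), (122.93693542480469, 153.4258575439453), 91.27376556396484)
```

No slip in the pads. The cap is pressed about 6.5 mm at about 11 N. Now twist anticlockwise 75° (negative about the tool's z) while pressed.

```bash
echo '[0,0,0.0005,0,0,-0.1,0.3,0,0,0.0005,0,0,-0.27,0.3,0,0,0.0005,0,0,-0.45,0.3,0,0,0.0005,0,0,-0.63,0.3,0,0,0.0005,0,0,-0.81,0.3,0,0,0.0005,0,0,-0.99,0.3,0,0,0.0005,0,0,-1.16,0.3,0,0,0.0005,0,0,-1.31,0.3,0,0,0.0005,0,0,-1.31,0.3,0,0,0.0005,0,0,-1.31,0.3]' | python3 jog.py; python3 look.py w13;  python3 - <<'E'
from lib import *
for n in('w12','w13'):
    im=cv2.imread(f'pics/{n}.png')[250:420,230:430]; h=cv2.cvtColor(im,cv2.COLOR_BGR2HSV)
    m=cv2.inRange(h,(15,0,180),(60,110,255)); k,l,st,ce=cv2.connectedComponentsWithStats(m)
    j=l[105,95]; mm=(l==j).astype(np.uint8); c,_=cv2.findContours(mm,0,1); print(n,ce[j],cv2.minAreaRect(max(c,key=len)))
E
```

```text
time_s: 17.27
eef_pos: [0.5273, -0.1461, 0.1691]
eef_rot: [0.001, 0.412, 0.911, -0.0]
wrist_force: [-4.4, 2.6, 10.1]
opening: 0.611
grasp_force: 61.7
tcp [ 0.5273 -0.1461  0.1691] q [-0.4873  0.1823  1.7377  0.0001  1.2194 -1.2098] F [-4.8258  0.9139 10.5135] M [0.3596 0.6437 0.0706] open 0.6119260687226823 61.65319964289665
[[-0.6612  0.7502  0.0021]
 [ 0.7502  0.6612 -0.001 ]
 [-0.0021  0.0009 -1.    ]]
cam [ 0.4812 -0.0937  0.3127]
w12 [ 95.47769784 105.80359712] ((94.64874267578125, 106.04350280761719), (14.721761703491211, 99.44803619384766), 74.69386291503906)
w13 [ 95.38896848 105.6769341 ] ((94.73426818847656, 105.84918212890625), (14.925264358520508, 99.15826416015625), 74.57783508300781)
```

The cap turned the full 75° with the gripper; the stripe hasn't moved in the hand. Lift straight up, checking early.

```bash
echo '[0,0,-0.006,0,0,0,0.3,0,0,-0.012,0,0,0,0.3,0,0,-0.012,0,0,0,0.3]' | python3 jog.py;  echo '[0,0,-0.015,0,0,0,0.3,0,0,-0.03,0,0,0,0.3,0,0,-0.048,0,0,0,0.3,0,0,-0.048,0,0,0,0.3,0,0,-0.048,0,0,0,0.3,0,0,-0.048,0,0,0,0.3]' | python3 jog.py; python3 look.py w14;  python3 - <<'E'
from lib import *
a=cv2.imread('pics/w14.png')
b=cv2.resize(eyes.camera('scene')[120:245,200:360],None,fx=3,fy=3,interpolation=cv2.INTER_CUBIC)
t=eyes.camera('top')[180:320,140:460]
cv2.imwrite('pics/x14.png',np.vstack([b[:,:320],t]) if 0 else np.hstack([np.vstack([b,np.zeros((225,480,3),np.uint8)]),np.vstack([cv2.resize(a,(320,240)),t,np.zeros((220,320,3),np.uint8)])]))
E
```

```text
time_s: 17.7
eef_pos: [0.527, -0.1462, 0.1795]
eef_rot: [0.001, 0.412, 0.911, -0.0]
wrist_force: [-0.8, 0.1, 5.1]
opening: 0.611
grasp_force: 63.2
time_s: 18.45
eef_pos: [0.5261, -0.1457, 0.2259]
eef_rot: [-0.001, 0.412, 0.911, 0.0]
wrist_force: [-0.3, -0.3, -1.6]
opening: 0.61
grasp_force: 62.9
tcp [ 0.5262 -0.1458  0.2259] q [-0.4877  0.1221  1.6849 -0.      1.336  -1.2097] F [-0.1636  0.5399 -0.9075] M [-0.0254 -0.0274  0.0247] open 0.6125257214754251 62.8937754034996
[[-0.6609  0.7505 -0.0013]
 [ 0.7505  0.6609  0.0007]
 [ 0.0014 -0.0005 -1.    ]]
cam [ 0.4805 -0.0935  0.3698]
```

View pics/x14.png

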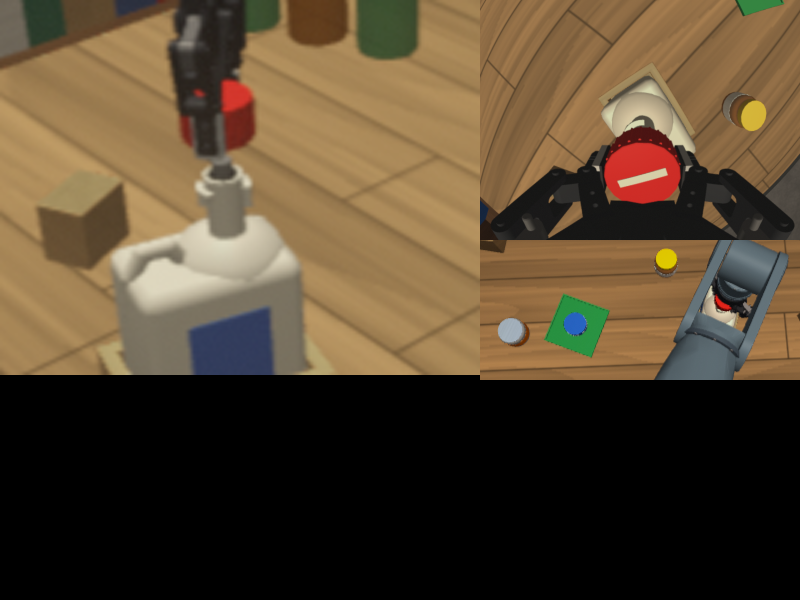

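The neck is open with its lugs showing. The cap is held level about 32 mm above it, and the cup stands on the tray. Hand in.

```bash
python3 -c "
from bench import ctrl, eyes, telemetry, job
print(job.hand_in())"
```

```text
the job is handed in; nothing more can be done
None
```

The job is handed in (about 18.5 s of the 54 s): the cup is mouth down on the tray, and the cap was pressed, twisted 75° and lifted off, held level about 32 mm above the open neck; the jar, tin and carton were not touched, and the hand-in returned no verdict.

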